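Move the clip-on dust hood to the other bench pin

ROBOT

A 6-joint arm with a two-finger parallel gripper is mounted at the origin on the work surface. World frame = base frame: x ahead of the robot, y to its left, z up, the work surface at z = 0. Lengths are in m, angles in rad, forces in N, time in s.
With the tool pointing down it reaches from about 0.25 to 0.725 m from the base axis. Payload 4 kg.
Tool frame: the origin (TCP) lies midway between the tips of the shut fingers; the grasp point (between the pads) lies 19 mm behind it; z points along the fingers, y is the line along which they close (so a half turn about z gives the same grasp; the last joint's range is limited). The gripper opens to 85 mm and grips with 20 to 120 N. Pads are 22 mm wide; open, the fingers measure 114 mm over their backs; the gripper's body (76 mm by 85 mm) begins 54 mm behind the grasp point. The pads swing forward as they close: fully open they stand 13 mm farther back than shut.
Start: joints at [-1.309, 0.241, 0.005, 1.335, 0, 1.571], TCP at [0.129, -0.483, 0.231] pointing down, gripper open.
Joint ranges: [-2.72, 2.72], [-1.05, 1.87], [-1.09, 1.28], [-1.99, 2.15], [-1.42, 1.44], [-3.14, 3.14]. Speed limits (rad/s): [2.79, 2.79, 3.14, 3.14, 3.14, 3.14].

INTERFACE

Orientations are given as a unit quaternion [x, y, z, w].
In Python, from workcell import get_obs, camera, job_done, silhouettes gives the robot as it stands. The module is installed in compiled form; this text tells all that it offers.
- The arm moves only by the tool drive_tool, never from a script. Its argument "increments" is a list of rows, each a list of 3 entries, a list of its own where there are three numbers: the shift along the world's x, y, z in mm, then the turn, a rotation vector about the world's x, y, z in degrees, then the opening, from 0 (shut) to 1 (fully open). A call has 1 to 8 rows; each row shifts and turns the commanded pose from where the row before left it; what a row does not reach is not made up. A row lasts 1/12 s, in which the tool goes at most 41.7 mm and 7.16 degrees, less where a joint would pass 70% of its speed; a pose out of reach is approached as far as the arm can. A call is refused whole if a number of a shift passes 41.7 or a number of a turn 7.16, either way. A call with a gripper value outside its range is refused whole. The fingers move at their own pace and stop on an object; the grip force is fixed at half the most. Time passes only in rows, so rows that do not move let the fingers close. It gives the time, the measured TCP pose, the force, the opening and the grip force at its end, in the units of the state.
- get_obs(): the state, without advancing time (a new reading comes with each control period).
- camera(name): name is "side" or "top"; returns a dict with "image" (420x560x3 uint8, red, green, blue), "K" (3x3 intrinsics, pixels), "view" (4x4, takes a point from world to camera coordinates). Camera axes: x right, y down, z forward; pixel columns grow to the right and rows downward; lengths in m; the calibration is good to about 2 mm. A picture is of the moment at which its call begins. There is no depth.
- job_done(): hands the job in; it is judged then, once.
Trained networks look in a picture, given as the dict that the camera call returned (one of the last four; its "shot" number tells which), for a name from the list of things; names that differ only in an ending like _2 or _b are one class to them, and where a whole thing is asked for, a point or a joint stands for the part that bears it (a point fixed in the world has none). Each returns a list of dicts, best first, with "conf" (0 to 1); they miss things now and then, are a little off and sometimes report something else, mostly with a low value. They report only what shows in the picture. A call takes as long as a camera call. They do not tell look-alikes from the thing itself.
- silhouettes(query, picture): "region" (420x560 bool, what is visible of it) and "bbox" ([left, top, right, bottom] in pixels, round what is visible of it).
The state is a dict: "clock": time; "joint_pos": joint angles; "joint_vel": joint speeds; "tau": joint torques, N m; "eef_pos": TCP position; "tool_rot": TCP orientation; "ft_force": force on the tool from outside, world axes, zero at the start; "ft_torque": the same for the moment, N m; "grip_width": finger opening in m; "grasp_force": force on a finger pad.
Only numpy, scipy, OpenCV 4.12 (cv2) and the standard library are available. Lean on these libraries where they do the work, as an engineer would, in place of code of your own. Each camera call takes 0.05 s, during which the arm holds its last target. There are 200 camera calls.

TASK

Move the dust hood from the work station it is clipped on to the free one. Gently squeeze its side release button in and keep it in while you draw the hood straight up off its outlet, without tugging at the locked latch or wrenching the outlet sideways; then slide it onto the free outlet with its mouth facing that station's bench pin, press it down gently until it locks fully home, and leave it there. Do not push the other things on the bench about.

Things in the scene. Friction and masses are not known exactly. Their poses are not given: they have to be found in the camera images.
- hood: Grey plastic dust hood, about 0.16 kg: round collar (46 mm outside, bore 34 mm, open below, flat closed top) whose duct leaves its upper front and widens to a mouth 88 mm wide, 23 mm tall. Origin: centre of the collar's lower rim; z up the bore, mouth at -x, release button at +y. Top of the hood 56 mm above the origin. Swivels freely on an outlet.
- hood_button (a joint): How far the release button is pressed in, m: 0 = out, 0.005 = fully in. Sprung: 4 N to start, 11 N fully in. It carries a steel tooth on the far side of the bore that hooks under the outlet's head; fully in, the tooth is clear; below about 0.004 it still catches. With the button out, pushing the hood down an outlet moves the tooth aside until it snaps in.
- button_face (a point): Centre of the black ribbed face (23 mm wide, 18 mm tall) of the release button: hood frame y = +28 mm, 29 mm above the lower rim. Across from it, at y = -24 mm, is a flat ribbed finger rest (32 mm wide, heights 17 to 41 mm): 52 mm across, 47 mm with the button in. The two can be squeezed together from above, fingers either side; 20 to 30 N is plenty.
- hood_mouth (a point): Centre of the hood's mouth, 96 mm from the collar's axis (at -x) and 40.5 mm above the hood's lower rim.
- hood_top (a point): Centre of the collar's closed flat top (36 mm across), on the collar's axis, 56 mm above the lower rim; a good place to press the hood down.
- station_a: Fixed station that carries the hood at first: aluminium plate (96 x 96 mm, top at height 10) with an upright black outlet; at -x a steel block 40 high (x = -104 to -64) holds a wooden bench pin, 60 wide, 35 high, reaching to x = -200. Origin: on the outlet's axis at its foot, within 4 mm of bench level; z up, -x along the pin; all heights here in mm above it.
- station_a_top (a point): A point on station_a's axis, 66 mm above its origin: the top of its outlet. Outlet 32 mm thick, top 9 mm a cone (24 mm across at the tip); below the head a groove for the tooth, 25 mm thick, heights 44 to 52. At its foot a sprung rubber seal (50 mm across), top at 22 when free; a latched hood's rim is at 20, and the seal lifts it against its tooth with 8 N.
- station_b: Free fixed station, built like station_a (same axes, sizes), outlet empty; but outlet and seal, telescopic and clamped tight, stand an unmeasured 0 to 12 mm higher than on station_a. Pressed onto the seal with 9 to 15 N, the hood's rim goes 2 mm down from first touch and locks, at height 20 to 32; 1.3 mm further the seal is hard (11 N). Let go too soon, it rises some 2 mm.
- tub_1: Bystander: closed cream tub, 43 mm across, 22 mm tall, between the stations. Origin under its centre.
- tub_2: Bystander: open cream tub of beads, 44 mm across, 20 mm tall, between the stations. Origin under its centre.
- whetstone: Bystander: grey stone block 70 x 44 x 14 mm, between the stations. Origin under its centre.
- tape_coil: Bystander: coil of black tape, 72 mm across, 22 mm tall, behind the stations. Origin under its centre.
- marker_pen: Bystander: pen lying on the bench, 140 mm long, 13 mm thick, at the left. Origin under its middle, x along the pen.
- pebble: Bystander: black polished stone 30 mm across, 15 mm tall, at the right. Origin under its centre.
Mind the look-alikes: they are no part of the job. What is shaped like the hood but orange or pink is not meant.

How it is judged:
By the outcome, as a careful person would: the job done as asked, in the order asked, and still so for the second after the job is handed in, with the robot touching nothing.
It also fails if it takes over 51 s, if anything falls off the work surface, if the arm or the gripper's body presses on something with over 40 N, if the wrist force passes 120 N, or if a joint passes its speed limit or range.

## Working session

There is one attempt and no reset: what is moved stays moved. The work goes in short steps, Python scripts to look and compute and a tool call to move; the robot and the scene stay as the last step left them, time stands still between calls to the robot, and variables do not carry over. Pictures are saved under pics/ and viewed, at most 10 in all, crops included, and the job is handed in when it is done.

Besides the shell and the picture viewer there is one more tool, called after "Request:" in YAML: its name, and indented under it one key for each argument. drive_tool: Moves the arm, as the interface text tells. Its arguments: {"type":"object","properties":{"increments":{"type":"array"}},"required":["increments"]}

```bash
mkdir -p pics
cat > h.py <<'E'
import numpy as np, cv2
from workcell import get_obs, camera, job_done, silhouettes
def save(n,im): cv2.imwrite('pics/'+n,cv2.cvtColor(im,cv2.COLOR_RGB2BGR))
def proj(c,P):
    P=np.atleast_2d(P); q=P@c['view'][:3,:3].T+c['view'][:3,3]; q=q@c['K'].T; return q[:,:2]/q[:,2:]
def onplane(c,uv,z):
    R=c['view'][:3,:3]; t=c['view'][:3,3]; o=-R.T@t
    d=R.T@np.linalg.inv(c['K'])@np.array([uv[0],uv[1],1.]); return o+d*(z-o[2])/d[2]
E
python3 - <<'E'
from h import *
a=camera('top'); b=camera('side')
save('t0.png',a['image']); save('s0.png',b['image'])
for n,c in(('top',a),('side',b)):
    print(n,'cam pos',-c['view'][:3,:3].T@c['view'][:3,3], c['K'][0,0])
    for q in['hood','station_a','button_face']:
        for r in silhouettes(q,c):
            m=r['region'];v,u=np.nonzero(m); print(q,round(r['conf'],2),r['bbox'],u.mean().round(1),v.mean().round(1),m.sum())
o=get_obs();print(o['eef_pos'],o['tool_rot'],o['grip_width'],o['ft_force'])
E
```

```text
top cam pos [0.47719146 0.03335787 1.09661822] 427.9503564792276
hood 0.88 [317.6, 100.9, 367.5, 144.3] 341.6 119.5 1115
hood 0.88 [341.0, 286.9, 390.7, 332.7] 364.9 313.9 1056
hood 0.82 [381.6, 229.7, 436.6, 269.6] 411.5 247.2 1189
hood 0.81 [344.3, 180.8, 381.3, 230.5] 358.9 209.3 1150
station_a 0.92 [206.6, 176.3, 245.4, 276.2] 227.6 220.1 2794
station_a 0.66 [330.7, 171.1, 374.3, 272.8] 347.2 223.6 1979
button_face 0.42 [318.2, 115.3, 329.3, 123.4] 323.3 117.4 57
side cam pos [ 0.39139632 -0.54727639  0.76531137] 412.07250293926177
hood 0.98 [150.1, 302.5, 214.7, 368.6] 177.6 332.1 2139
hood 0.92 [279.8, 264.7, 345.9, 313.2] 309.9 284.7 1904
hood 0.68 [242.3, 337.5, 309.0, 411.2] 281.1 374.6 2462
hood 0.55 [383.6, 229.5, 429.3, 287.2] 409.7 256.9 1625
station_a 0.87 [231.5, 268.0, 357.4, 316.1] 288.8 295.6 2573
station_a 0.65 [208.2, 154.6, 309.7, 202.4] 261.0 182.8 2601
button_face 0.63 [402.1, 229.0, 402.2, 239.3] 401.6 234.6 28
button_face 0.41 [277.7, 218.9, 294.6, 244.0] 286.2 230.8 311
[ 0.12939752 -0.48288941  0.23118429] [ 9.91446695e-01  1.30512191e-01 -1.29490908e-05 -1.34270327e-04] 0.08560507932218125 [ 0.33061854 -0.10695347  0.43843223]
```

Run:
```python
import cv2,numpy as np
t=cv2.imread('pics/t0.png');s=cv2.imread('pics/s0.png')
cv2.imwrite('pics/t1.png',cv2.resize(t[90:345,180:460],None,fx=2.3,fy=2.3,interpolation=cv2.INTER_CUBIC))
cv2.imwrite('pics/s1.png',cv2.resize(s[120:420,140:460],None,fx=2,fy=2,interpolation=cv2.INTER_CUBIC))
```

```text
(no output)
```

View pics/t1.png

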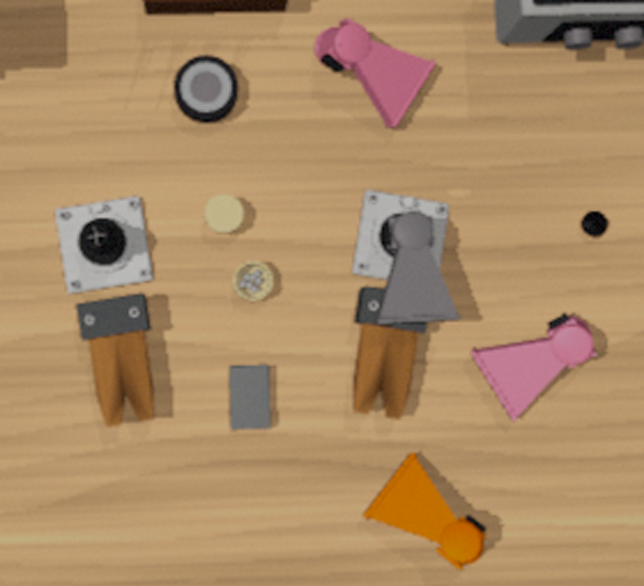

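View pics/s1.png

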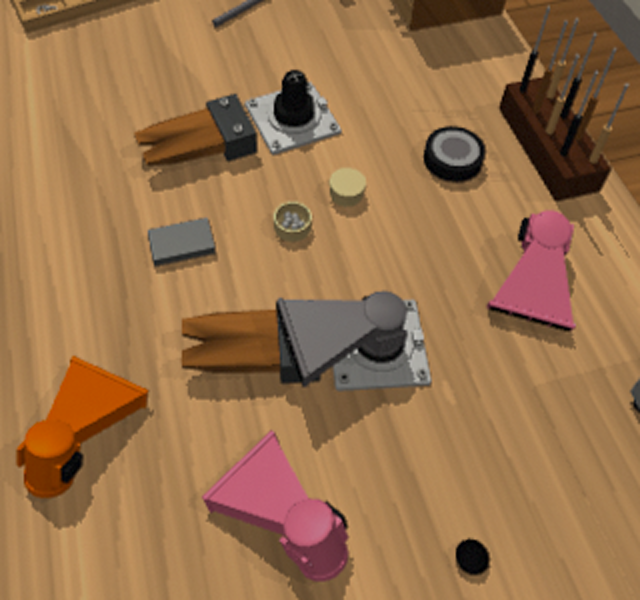

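The side view shows the grey hood on the right-hand station with its collar top at about (332,275) in full-image pixels. Its mouth points toward the robot, as the pins do. The free station is on the left, with its outlet tip at about (287,157). The orange and pink hoods are decoys. Next I'll fit models to the silhouettes in both views.

```bash
cat > fit.py <<'E'
from h import *
from scipy.optimize import minimize
def circ(r,z,n=40): a=np.linspace(0,2*np.pi,n,False); return np.c_[r*np.cos(a),r*np.sin(a),0*a+z]
def box(x0,x1,w,z0,z1): return np.array([[x,y,z] for x in(x0,x1) for y in(-w/2,w/2) for z in(z0,z1)])
HOOD=[np.r_[circ(23,0),circ(23,50),circ(18,56)],np.r_[circ(15,52),circ(15,32),box(-96,-95,88,29,52)],
      box(-11.5,11.5,0,20,38)+[0,28,0],box(-11.5,11.5,0,20,38)+[0,14,0],box(-16,16,0,17,41)+[0,-24,0]]
HOOD[2]=np.r_[HOOD[2],HOOD[3]];HOOD.pop(3)
def STN(h): return [box(-48,48,96,0,10),box(-104,-64,60,0,40),box(-160,-104,60,15,35),
   np.r_[circ(16,10),circ(16,57+h),circ(12,66+h)],np.r_[circ(25,10),circ(25,22+h)]]
S=4
def render(c,parts,p,z):
    x,y,th=p; R=np.array([[np.cos(th),-np.sin(th),0],[np.sin(th),np.cos(th),0],[0,0,1]])
    m=np.zeros((420*S,560*S),np.uint8)
    for q in parts:
        u=proj(c,(q@R.T+[x,y,z])/1000)
        cv2.fillConvexPoly(m,cv2.convexHull(np.round((u+.5)*S*16).astype(np.int32)),1,shift=4)
    return cv2.resize(m.astype(np.float32),(560,420),interpolation=cv2.INTER_AREA)
def iou(c,parts,p,z,reg,ign=None):
    m=render(c,parts,p,z); r=reg.astype(np.float32)
    if ign is not None: m=m*(~ign); r=r*(~ign)
    return 1-np.minimum(m,r).sum()/np.maximum(m,r).sum()
def nm(f,p0,st):
    s=np.array([p0]+[np.array(p0)+np.eye(len(p0))[i]*st[i] for i in range(len(p0))])
    return minimize(f,p0,method='Nelder-Mead',options=dict(initial_simplex=s,xatol=.02,fatol=1e-4,maxiter=250))
E
cat > m1.py <<'E'
from fit import *
a=camera('top'); b=camera('side')
def pick(q,c,P):
    uv=proj(c,P)[0]; L=[]
    for r in silhouettes(q,c):
        l,t,R,B=r['bbox']
        L.append((abs((l+R)/2-uv[0])+abs((t+B)/2-uv[1]),r))
    return min(L,key=lambda t:t[0])[1]['region']
A0=onplane(a,(353,195),.02); B0=onplane(a,(224,195),.01)
print(A0,B0)
hm=[pick('hood',c,onplane(a,(362,209),.06)) for c in(a,b)]
sa=[pick('station_a',c,onplane(a,(350,222),.02)) for c in(a,b)]
sb=[pick('station_a',c,onplane(a,(227,220),.02)) for c in(a,b)]
ign=[cv2.dilate(m.astype(np.uint8),np.ones((3,3)))>0 for m in hm]
def sh(n,f,p0,st):
    r=nm(f,p0,st); print(n,np.round(r.x,3),round(r.fun,3))
H0=onplane(a,(358,190),.078)*1000
for cs in((0,1),(0,),(1,)):
    g=(a,b)
    sh('hood',lambda p:sum(iou(g[i],HOOD,p,22,hm[i]) for i in cs),[H0[0],H0[1],.1],[8,8,.2])
    sh('A',lambda p:sum(iou(g[i],STN(0)[:3],p,2,sa[i],ign[i]) for i in cs),[A0[0]*1e3,A0[1]*1e3,0],[8,8,.1])
    sh('B',lambda p:sum(iou(g[i],STN(p[3]),p[:3],2,sb[i]) for i in cs),[B0[0]*1e3,B0[1]*1e3,0,6],[8,8,.1,4])
np.savez('m.npz',*hm,*sa,*sb)
E
python3 m1.py
```

```text
[ 0.58743528 -0.17479394  0.02      ] [0.59697276 0.15273927 0.01      ]
hood [ 5.91779e+02 -1.80719e+02  1.20000e-02] 0.205
A [ 5.88889e+02 -1.78870e+02 -1.98000e-01] 0.513
B [5.93262e+02 1.51360e+02 1.50000e-01 5.70700e+00] 0.388
hood [ 5.92143e+02 -1.78970e+02  8.00000e-03] 0.068
A [ 5.91094e+02 -1.77504e+02 -2.01000e-01] 0.231
B [5.94411e+02 1.52575e+02 1.37000e-01 7.34400e+00] 0.174
hood [ 5.91228e+02 -1.83827e+02  3.00000e-02] 0.07
A [ 5.88274e+02 -1.81202e+02 -1.82000e-01] 0.215
B [5.90046e+02 1.48920e+02 1.69000e-01 6.72700e+00] 0.178
```

```bash
cat > m2.py <<'E'
import fit
from fit import *
a=camera('top'); b=camera('side'); g=(a,b)
M=np.load('m.npz'); hm,sa,sb=[[M[f'arr_{2*k+i}'] for i in(0,1)] for k in range(3)]
def pr(s): return np.array([[x,y*s,z] for x,y in((-104,30),(-104,0),(-145,0),(-200,7),(-200,27)) for z in(14,35)])
def ST(h): return STN(h)[:2]+[pr(1),pr(-1)]+STN(h)[3:]
ign=[cv2.dilate(m.astype(np.uint8),np.ones((5,5)))>0 for m in hm]
# joint fit with a shared pixel shift of the side camera (calibration bias)
import copy
def shifted(c,d): c=dict(c); K=c['K'].copy(); K[:2,2]+=d; c['K']=K; return c
def f(p):
    s=0
    for i in(0,1):
        c=shifted(g[i],(p[10:12] if i else -p[10:12]))
        s+=iou(c,HOOD,p[:3],22,hm[i])+iou(c,ST(0)[:4],p[3:6],2,sa[i],ign[i])+iou(c,ST(p[9]),p[6:9],2,sb[i])
    return s
p=np.array([592,-181,.02,590,-179,-.1,592,151,.1,6.5,0,0.])
for k in range(3):
    s=np.array([p]+[p+np.eye(12)[i]*[4,4,.06,4,4,.06,4,4,.06,3,1,1][i] for i in range(12)])
    r=minimize(f,p,method='Nelder-Mead',options=dict(initial_simplex=s,maxiter=500,xatol=.01,fatol=1e-4,adaptive=True)); p=r.x
    print(np.round(p,3),round(r.fun,3))
np.save('p.npy',p)
out=[]
for i,(cr) in enumerate(((slice(150,290),slice(190,400)),(slice(140,330),slice(190,380)))):
    c=shifted(g[i],(p[10:12] if i else -p[10:12])); im=c['image'].copy()
    im=cv2.resize(im,None,fx=3,fy=3,interpolation=cv2.INTER_CUBIC)
    for parts,q,z,col in((HOOD,p[:3],22,(0,255,0)),(ST(0)[:4],p[3:6],2,(255,0,0)),(ST(p[9]),p[6:9],2,(0,0,255))):
        for part in parts:
            m=render(c,[part],q,z); m=(cv2.resize(m,None,fx=3,fy=3,interpolation=cv2.INTER_LINEAR)>.5).astype(np.uint8)
            cv2.drawContours(im,cv2.findContours(m,0,2)[0],-1,col,1)
    im=im[cr[0].start*3:cr[0].stop*3,cr[1].start*3:cr[1].stop*3]
    save(f'ov{i}.png',im)
E
time python3 m2.py
```

```text
[ 5.89656e+02 -1.81055e+02  1.70000e-02  5.89818e+02 -1.79173e+02
 -1.91000e-01  5.92934e+02  1.51125e+02  1.37000e-01  7.67700e+00
  9.19000e-01  1.05700e+00] 0.576
[ 5.89654e+02 -1.81056e+02  1.70000e-02  5.89818e+02 -1.79174e+02
 -1.91000e-01  5.92934e+02  1.51123e+02  1.37000e-01  7.85200e+00
  9.19000e-01  1.05700e+00] 0.576
[ 5.89654e+02 -1.81056e+02  1.70000e-02  5.89818e+02 -1.79174e+02
 -1.91000e-01  5.92934e+02  1.51123e+02  1.37000e-01  7.85200e+00
  9.19000e-01  1.05700e+00] 0.576
real	0m57.971s
user	1m27.366s
sys	0m15.822s
```

View pics/ov0.png

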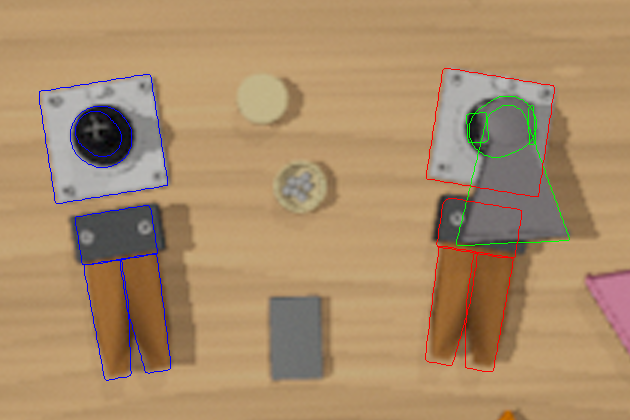

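View pics/ov1.png

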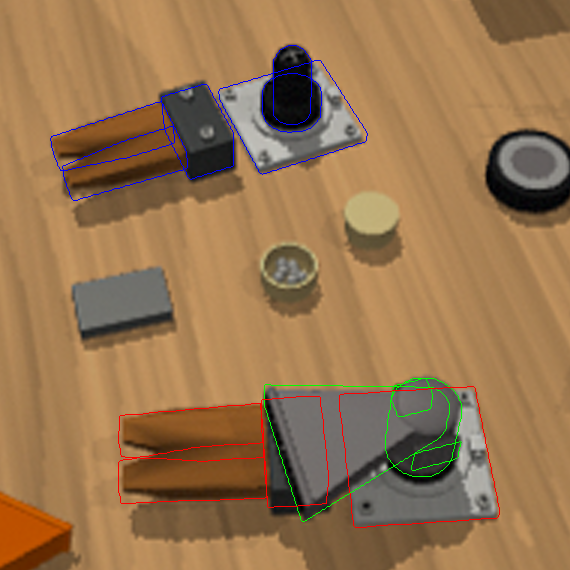

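The top overlay shows the hood collar centred at about (503,126) crop pixels, on station A, with its mouth toward the robot (yaw about +1°). Station B's outlet is at about (102,136), with yaw about +8°. The side overlay agrees. Moving in.

Request:
drive_tool:
  increments:
    - [[33, 22, 0], [0, 0, -2], 1]
    - [[33, 22, 0], [0, 0, -2], 1]
    - [[33, 22, 0], [0, 0, -2], 1]
    - [[33, 22, 0], [0, 0, -2], 1]
    - [[33, 22, 0], [0, 0, -2], 1]
    - [[33, 22, 0], [0, 0, -2], 1]
    - [[33, 22, 0], [0, 0, -2], 1]
    - [[33, 22, 0], [0, 0, 0], 1]

```text
clock: 1.57
eef_pos: [0.3948, -0.3056, 0.2315]
tool_rot: [1.0, 0.008, 0.0, 0.0]
ft_force: [0.6, -0.6, 0.7]
grip_width: 0.0856
grasp_force: 0.0
```

Request:
drive_tool:
  increments:
    - [[33, 22, 0], [0, 0, 0], 1]
    - [[33, 22, 0], [0, 0, 0], 1]
    - [[33, 22, -15], [0, 0, 0], 1]
    - [[33, 22, -15], [0, 0, 0], 1]
    - [[33, 22, -20], [0, 0, 0], 1]
    - [[33, 17, -20], [0, 0, 0], 1]
    - [[0, 0, 0], [0, 0, 0], 1]
    - [[0, 0, 0], [0, 0, 0], 1]

```text
clock: 2.23
eef_pos: [0.5878, -0.1804, 0.16]
tool_rot: [1.0, 0.01, -0.003, -0.001]
ft_force: [0.4, 0.3, -0.4]
grip_width: 0.0853
grasp_force: 0.0
```

Request:
drive_tool:
  increments:
    - [[1, 0, -25], [0, 0, 0], 1]
    - [[1, 0, -25], [0, 0, 0], 1]
    - [[0, 0, -25], [0, 0, 0], 1]
    - [[0, 0, -20], [0, 0, 0], 1]
    - [[0, 0, 0], [0, 0, 0], 1]

```text
clock: 2.65
eef_pos: [0.5859, -0.1826, 0.0651]
tool_rot: [1.0, 0.008, -0.003, -0.001]
ft_force: [-0.5, -0.2, -0.2]
grip_width: 0.0854
grasp_force: 0.0
```

Run:
```python
from h import *
a=camera('top'); b=camera('side'); o=get_obs(); T=o['eef_pos'];print(T,o['ft_force'])
out=[]
for c in(a,b):
    im=cv2.resize(c['image'],None,fx=4,fy=4,interpolation=cv2.INTER_CUBIC)
    u=proj(c,[[.59,-.18,.06]])[0]*4
    for P,col in(((T+[0,0,0]),(255,0,0)),(np.array([.590,-.1805,.078]),(0,255,0))):
        q=proj(c,P)[0]; cv2.drawMarker(im,tuple(int(k*4+2) for k in q),col,cv2.MARKER_CROSS,20,1)
    for s in(-1,1):
        q=proj(c,T+[0,s*.0427,.013])[0]; cv2.drawMarker(im,tuple(int(k*4+2) for k in q),(0,255,255),cv2.MARKER_CROSS,20,1)
    x,y=u.astype(int); out.append(im[y-260:y+260,x-190:x+190])
save('c1.png',np.hstack(out))
```

```text
[ 0.58909807 -0.18323077  0.06929293] [-0.01150488 -0.84139317  0.64029136]
```

View pics/c1.png

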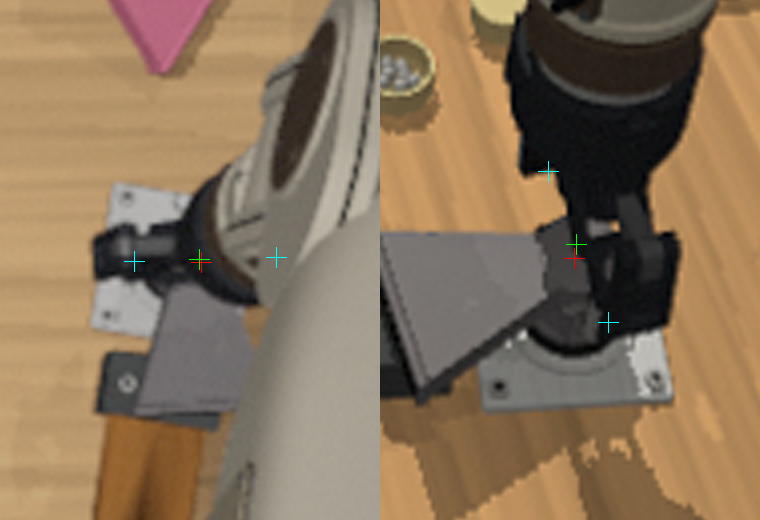

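The picture shows both open fingers straddling the collar. The near finger's tip is at about (637,335) and the far one at about (114,254) in the crop. There's room on both sides, so I'll let the arm settle and check the noise.

Request:
drive_tool:
  increments:
    - [[0, 0, 0], [0, 0, 0], 1]
    - [[0, 0, 0], [0, 0, 0], 1]
    - [[0, 0, 0], [0, 0, 0], 1]

```text
clock: 3.0
eef_pos: [0.591, -0.1829, 0.0705]
tool_rot: [1.0, 0.009, 0.002, 0.001]
ft_force: [-0.4, -0.4, 0.3]
grip_width: 0.0857
grasp_force: 0.0
```

Run:
```python
from h import *
for i in range(4):
    o=get_obs();print(o['clock'],o['eef_pos'],o['ft_force'],np.abs(o['joint_vel']).max()); 
    c=camera('top')
```

```text
3.0 [ 0.5910305  -0.18290513  0.07054977] [-0.44072086 -0.37158208  0.29237045] 0.007974469271721955
3.05 [ 0.59081036 -0.18276271  0.07012745] [-0.32442978 -0.51800603  1.11162294] 0.009323509137783726
3.1 [ 0.59056569 -0.18256979  0.06970737] [ 0.71828081 -0.12156436 -0.22014353] 0.010012851251577448
3.15 [ 0.59036291 -0.1824974   0.06932913] [0.12627215 0.24034412 1.02339365] 0.008197763967430029
```

Request:
drive_tool:
  increments:
    - [[0, 1, -10], [0, 0, 0], 1]
    - [[0, 1, -10], [0, 0, 0], 1]
    - [[0, 0, -8], [0, 0, 0], 1]
    - [[0, 0, -7], [0, 0, 0], 1]
    - [[0, 0, 0], [0, 0, 0], 1]
    - [[0, 0, 0], [0, 0, 0], 1]
    - [[0, 0, 0], [0, 0, 0], 1]
    - [[0, 0, 0], [0, 0, 0], 1]

```text
clock: 3.87
eef_pos: [0.5903, -0.1805, 0.0337]
tool_rot: [1.0, 0.009, 0.0, 0.0]
ft_force: [0.4, 0.2, 0.0]
grip_width: 0.0853
grasp_force: 0.0
```

Request:
drive_tool:
  increments:
    - [[0, 2, 0], [0, 0, 0], 0.8]
    - [[0, 0, -2], [0, 0, 0], 0.7]
    - [[0, 0, 0], [0, 0, 0], 0.65]
    - [[0, 0, 0], [0, 0, 0], 0.63]
    - [[0, 0, 0], [0, 0, 0], 0.63]
    - [[0, 0, 0], [0, 0, 0], 0.63]
    - [[0, 0, 0], [0, 0, 0], 0.63]

```text
clock: 4.45
eef_pos: [0.5898, -0.1784, 0.0314]
tool_rot: [1.0, 0.009, 0.0, 0.0]
ft_force: [-0.7, 0.0, 1.2]
grip_width: 0.0537
grasp_force: 0.2
```

Request:
drive_tool:
  increments:
    - [[0, 0, 0], [0, 0, 0], 0.62]
    - [[0, 0, 0], [0, 0, 0], 0.61]
    - [[0, 0, 0], [0, 0, 0], 0.605]
    - [[0, 0, 0], [0, 0, 0], 0.605]
    - [[0, 0, 0], [0, 0, 0], 0.605]

```text
clock: 4.87
eef_pos: [0.5898, -0.1789, 0.0316]
tool_rot: [1.0, 0.009, 0.0, 0.001]
ft_force: [-1.0, -4.1, 3.4]
grip_width: 0.0518
grasp_force: 6.4
```

Request:
drive_tool:
  increments:
    - [[0, -0.7, 0], [0, 0, 0], 0.6]
    - [[0, -0.4, 0], [0, 0, 0], 0.59]
    - [[0, -0.3, 0], [0, 0, 0], 0.585]
    - [[0, 0, 0], [0, 0, 0], 0.585]
    - [[0, 0, 0], [0, 0, 0], 0.585]

```text
clock: 5.28
eef_pos: [0.5899, -0.1795, 0.0318]
tool_rot: [1.0, 0.009, 0.0, -0.0]
ft_force: [-2.5, -1.8, 5.9]
grip_width: 0.0501
grasp_force: 7.3
```

Request:
drive_tool:
  increments:
    - [[0, -0.4, 0.3], [0, 0, 0], 0.575]
    - [[0, -0.4, 0.3], [0, 0, 0], 0.565]
    - [[0, -0.4, 0.3], [0, 0, 0], 0.555]
    - [[0, 0, 0.3], [0, 0, 0], 0.55]
    - [[0, 0, 0], [0, 0, 0], 0.545]
    - [[0, 0, 0], [0, 0, 0], 0.545]

```text
clock: 5.78
eef_pos: [0.5899, -0.181, 0.0327]
tool_rot: [1.0, 0.009, 0.0, 0.0]
ft_force: [-2.1, -2.0, 6.1]
grip_width: 0.0468
grasp_force: 11.9
```

Request:
drive_tool:
  increments:
    - [[0, -0.3, 0.5], [0, 0, 0], 0.535]
    - [[0, 0, 0.5], [0, 0, 0], 0.53]
    - [[0, 0, 0], [0, 0, 0], 0.53]
    - [[0, 0, 0], [0, 0, 0], 0.53]

```text
clock: 6.12
eef_pos: [0.5899, -0.1811, 0.0335]
tool_rot: [1.0, 0.009, 0.0, -0.0]
ft_force: [-1.1, -0.4, 4.3]
grip_width: 0.0457
grasp_force: 32.0
```

Request:
drive_tool:
  increments:
    - [[0, 0, 0.5], [0, 0, 0], 0.53]
    - [[0, 0, 0.5], [0, 0, 0], 0.53]
    - [[0, 0, 0.5], [0, 0, 0], 0.53]
    - [[0, 0, 0.5], [0, 0, 0], 0.53]
    - [[0, 0, 0], [0, 0, 0], 0.53]

```text
clock: 6.53
eef_pos: [0.5898, -0.181, 0.035]
tool_rot: [1.0, 0.009, -0.0, -0.0]
ft_force: [0.7, -1.1, -1.1]
grip_width: 0.0457
grasp_force: 31.3
```

Request:
drive_tool:
  increments:
    - [[0, 0, 1], [0, 0, 0], 0.53]
    - [[0, 0, 1], [0, 0, 0], 0.53]
    - [[0, 0, 1], [0, 0, 0], 0.53]
    - [[0, 0, 2], [0, 0, 0], 0.53]
    - [[0, 0, 2], [0, 0, 0], 0.53]
    - [[0, 0, 2], [0, 0, 0], 0.53]

```text
clock: 7.03
eef_pos: [0.5897, -0.181, 0.0446]
tool_rot: [1.0, 0.009, -0.0, -0.0]
ft_force: [0.2, -0.2, -2.4]
grip_width: 0.0458
grasp_force: 30.9
```

Request:
drive_tool:
  increments:
    - [[0, 0, 4], [0, 0, 0], 0.53]
    - [[0, 0, 5], [0, 0, 0], 0.53]
    - [[0, 0, 6], [0, 0, 0], 0.53]
    - [[0, 0, 6], [0, 0, 0], 0.53]
    - [[0, 0, 6], [0, 0, 0], 0.53]
    - [[0, 0, 6], [0, 0, 0], 0.53]
    - [[0, 0, 6], [0, 0, 0], 0.53]
    - [[0, 0, 6], [0, 0, 0], 0.53]

```text
clock: 7.7
eef_pos: [0.5898, -0.1811, 0.0903]
tool_rot: [1.0, 0.009, 0.0, -0.0]
ft_force: [-0.9, 0.7, -1.5]
grip_width: 0.0458
grasp_force: 30.9
```

Request:
drive_tool:
  increments:
    - [[0, 0, 10], [0, 0, 0], 0.53]
    - [[0, 0, 15], [0, 0, 0], 0.53]
    - [[0, 0, 15], [0, 0, 0], 0.53]
    - [[0, 0, 10], [0, 0, 0], 0.53]
    - [[0, 0, 0], [0, 0, 0], 0.53]

```text
clock: 8.12
eef_pos: [0.5916, -0.1817, 0.1429]
tool_rot: [1.0, 0.009, 0.003, 0.001]
ft_force: [0.5, -0.4, -1.5]
grip_width: 0.0461
grasp_force: 30.9
```

Request:
drive_tool:
  increments:
    - [[0, 10, 0], [0, 0, 0], 0.53]
    - [[0, 25, 0], [0, 0, 1], 0.53]
    - [[0, 30, 0], [0, 0, 1], 0.53]
    - [[0, 30, 0], [0, 0, 1], 0.53]
    - [[0, 30, 0], [0, 0, 1], 0.53]
    - [[0, 30, 0], [0, 0, 1], 0.53]
    - [[0, 25, 0], [0, 0, 1], 0.53]
    - [[0, 10, 0], [0, 0, 1], 0.53]

```text
clock: 8.78
eef_pos: [0.5884, 0.013, 0.1382]
tool_rot: [0.997, 0.072, -0.001, -0.001]
ft_force: [0.2, -0.8, -1.9]
grip_width: 0.0459
grasp_force: 31.0
```

```bash
cat > m3.py <<'E'
from fit import *
a=camera('top'); b=camera('side'); g=(a,b); o=get_obs(); print(o['eef_pos'],o['tool_rot'],o['grip_width'])
save('t3.png',a['image']);save('s3.png',b['image'])
def pr(s): return np.array([[x,y*s,z] for x,y in((-104,30),(-104,0),(-145,0),(-200,7),(-200,27)) for z in(14,35)])
def ST(h): return STN(h)[:2]+[pr(1),pr(-1)]+STN(h)[3:]
for i,c in enumerate(g):
    L=silhouettes('station_a',c)
    for n,P in(('A',(.55,-.178,.02)),('B',(.55,.15,.02))):
        uv=proj(c,[P])[0]
        r=min(L,key=lambda r:abs((r['bbox'][0]+r['bbox'][2])/2-uv[0])+abs((r['bbox'][1]+r['bbox'][3])/2-uv[1]))
        for h in ((0,) if n=='A' else (4,8)):
            f=lambda p:iou(c,ST(h),p,2,r['region'])
            q=nm(f,[590,-180 if n=='A' else 151,-.15 if n=='A' else .14],[5,5,.08]); print(i,n,h,r['conf'],r['bbox'],np.round(q.x,3),round(q.fun,3))
    # dark outlet tips
E
python3 m3.py
python3 - <<'E'
import cv2,numpy as np
t=cv2.imread('pics/t3.png');s=cv2.imread('pics/s3.png')
f=lambda i,y,x:cv2.resize(i[y:y+150,x:x+100],None,fx=4,fy=4,interpolation=cv2.INTER_CUBIC)
cv2.imwrite('pics/c3.png',np.hstack([cv2.resize(t[150:290,190:390],None,fx=2,fy=2),cv2.resize(s[140:280+0,200:400],None,fx=2,fy=2)]))
E
```

```text
[0.58888783 0.01112998 0.13845314] [ 9.97426016e-01  7.16953627e-02 -1.05080557e-03 -1.14491189e-04] 0.04573562049198803
0 A 0 0.6 [332.0, 174.1, 374.1, 272.2] [ 5.93601e+02 -1.77899e+02 -1.89000e-01] 0.128
0 B 4 0.78 [208.8, 176.0, 244.4, 274.6] [5.94574e+02 1.52051e+02 1.34000e-01] 0.1
0 B 8 0.78 [208.8, 176.0, 244.4, 274.6] [5.94574e+02 1.52051e+02 1.34000e-01] 0.1
1 A 0 0.94 [229.1, 267.8, 355.9, 317.3] [ 5.91178e+02 -1.82396e+02 -1.90000e-01] 0.109
1 B 4 0.7 [208.2, 153.6, 296.2, 201.7] [5.93614e+02 1.49532e+02 1.56000e-01] 0.543
1 B 8 0.7 [208.2, 153.6, 296.2, 201.7] [5.91774e+02 1.47766e+02 1.49000e-01] 0.541
```

View pics/c3.png

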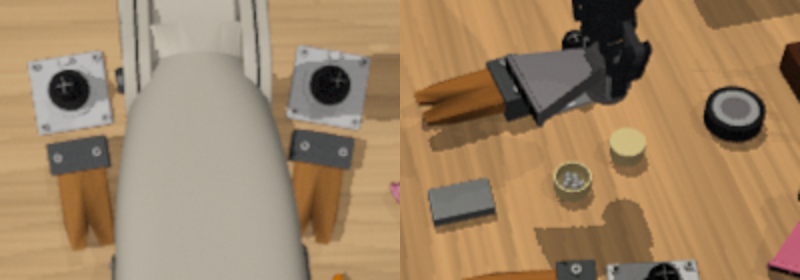

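Run:
```python
from fit import *
a=camera('top'); im=a['image']
for n,(x,y),h in(('A',(590,-180),0),('B',(592,151),6)):
    u=proj(a,[[x/1e3,y/1e3,.024]])[0]
    d=(im.max(2)<70).astype(np.uint8)
    k,lab,st,ce=cv2.connectedComponentsWithStats(d)
    j=min(range(1,k),key=lambda j:np.hypot(*(ce[j]-u))+(1e3 if st[j][4]<100 else 0)); reg=lab==j
    parts=[np.r_[circ(16,22),circ(16,57+h),circ(12,66+h)],np.r_[circ(25,14+h),circ(25,22+h)]]
    print(n,st[j],ce[j])
    for hh in(h,h+4):
        parts=[np.r_[circ(16,22),circ(16,57+hh),circ(12,66+hh)],np.r_[circ(25,14+hh),circ(25,22+hh)]]
        q=nm(lambda p:iou(a,parts,[p[0],p[1],0],2,reg),[x,y],[4,4]);print(hh,q.x,q.fun)
```

```text
A [345 183  20  20 307] [354.58306189 192.0781759 ]
0 [ 595.0798983  -178.78980973] 0.059232115745544434
4 [ 594.70206601 -178.00146537] 0.06294375658035278
B [215 185  20  20 296] [224.45945946 194.67905405]
6 [596.45082977 150.51062132] 0.10746157169342041
10 [595.98297024 150.11649656] 0.11106914281845093
```

The top crop shows station A now bare, with its outlet at about (330,85), and station B's outlet at about (69,91). The hood is held and the yaws match. Moving over B.

Request:
drive_tool:
  increments:
    - [[0.5, 10, 0], [0, 0, 0], 0.53]
    - [[0.5, 25, 0], [0, 0, 0], 0.53]
    - [[0, 30, 0], [0, 0, 0], 0.53]
    - [[0, 30, 0], [0, 0, 0], 0.53]
    - [[0, 25, 0], [0, 0, 0], 0.53]
    - [[0, 15, 0], [0, 0, 0], 0.53]
    - [[0, 5, 0], [0, 0, 0], 0.53]
    - [[0, 0, 0], [0, 0, 0], 0.53]

```text
clock: 9.7
eef_pos: [0.5959, 0.12, 0.1393]
tool_rot: [0.996, 0.094, -0.001, -0.011]
ft_force: [-1.2, -0.1, -2.1]
grip_width: 0.0457
grasp_force: 31.0
```

Request:
drive_tool:
  increments:
    - [[0, 0, -8], [0, 0, 0], 0.53]
    - [[0, 0, -8], [0, 0, 0], 0.53]
    - [[0, 0, -6], [0, 0, 0], 0.53]
    - [[0, 0, 0], [0, 0, 0], 0.53]
    - [[0, 0, 0], [0, 0, 0], 0.53]
    - [[0, 0, 0], [0, 0, 0], 0.53]

```text
clock: 10.2
eef_pos: [0.5957, 0.12, 0.1174]
tool_rot: [0.996, 0.094, -0.001, -0.012]
ft_force: [-0.4, 0.2, -1.9]
grip_width: 0.0455
grasp_force: 31.0
```

Run:
```python
from h import *
o=get_obs();print(o['clock'],o['joint_pos'].round(3),o['eef_pos'],o['tool_rot'],o['tau'].round(1))
```

```text
10.2 [0.187 0.519 0.115 1.167 0.023 3.141] [0.59567136 0.12002757 0.11737594] [ 0.99550753  0.09397137 -0.00132149 -0.0115059 ] [ -0.1 -49.5  24.3   0.1   0.1   0. ]
```

Joint 6 is at its limit (3.14), because the tool yaw has to be at least the joint-1 angle here. I'll carry the hood at about 15.5° yaw, set it loosely on the outlet, then regrip a half turn round and correct its heading.

Request:
drive_tool:
  increments:
    - [[0, 0, 0], [0, 0, 2], 0.53]
    - [[0, 0, 0], [0, 0, 2], 0.53]
    - [[0, 0, 0], [0, 0, 1], 0.53]
    - [[0, 0, 0], [0, 0, 0], 0.53]
    - [[0, 0, 0], [0, 0, 0], 0.53]
    - [[0, 0, 0], [0, 0, 0], 0.53]
    - [[0, 0, 0], [0, 0, 0], 0.53]

```text
clock: 10.78
eef_pos: [0.5958, 0.1204, 0.1176]
tool_rot: [0.99, 0.137, -0.002, -0.011]
ft_force: [0.0, 0.5, -2.1]
grip_width: 0.0458
grasp_force: 31.0
```

Request:
drive_tool:
  increments:
    - [[-1, 5, 0], [-0.6, -0.2, 0], 0.53]
    - [[-1, 6, 0], [-0.6, -0.2, 0], 0.53]
    - [[-1, 6, 0], [0, 0, 0], 0.53]
    - [[-1, 6, 0], [0, 0, 0], 0.53]
    - [[-1.2, 5.6, 0], [0, 0, 0], 0.53]
    - [[0, 0, 0], [0, 0, 0], 0.53]
    - [[0, 0, 0], [0, 0, 0], 0.53]
    - [[0, 0, 0], [0, 0, 0], 0.53]

```text
clock: 11.45
eef_pos: [0.5905, 0.149, 0.1175]
tool_rot: [0.99, 0.138, 0.0, -0.001]
ft_force: [0.4, 0.1, -1.3]
grip_width: 0.0459
grasp_force: 31.0
```

Run:
```python
from fit import *
a=camera('top'); b=camera('side'); o=get_obs(); T=o['eef_pos']; print(T,o['tool_rot'],o['joint_pos'].round(3))
# current hood fit in each view: rim z = TCP z - 12 approx
for n,c in(('top',a),('side',b)):
    for r in silhouettes('hood',c):
        uv=proj(c,[[T[0]-.04,T[1],T[2]+.02]])[0]; l,t,R,B=r['bbox']
        if abs((l+R)/2-uv[0])+abs((t+B)/2-uv[1])<40: print(n,r['conf'],r['bbox'],uv)
im=cv2.resize(b['image'][100:260,200:400],None,fx=3.5,fy=3.5,interpolation=cv2.INTER_CUBIC)
save('c4.png',im)
```

```text
[0.59055247 0.148629   0.11747694] [ 9.90518266e-01  1.37379745e-01  2.96416275e-04 -5.32087376e-04] [2.460e-01 5.210e-01 1.180e-01 1.167e+00 1.000e-03 3.112e+00]
top 0.46 [231.8, 201.1, 250.7, 227.6] [219.84436252 209.47311499]
side 0.69 [239.8, 130.1, 297.0, 163.5] [268.62412044 141.20001717]
```

View pics/c4.png

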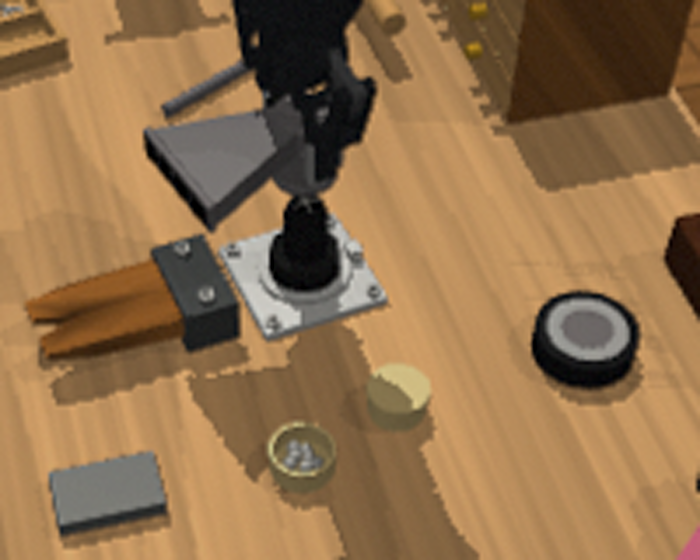

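The collar hangs over outlet B. Its lower rim is at about (305,185) and the outlet tip at about (307,200), so they are aligned. Lowering.

Request:
drive_tool:
  increments:
    - [[0, 0, -6], [0, 0, 0], 0.53]
    - [[0, 0, -6], [0, 0, 0], 0.53]
    - [[0, 0, -4], [0, 0, 0], 0.53]
    - [[0, 0, -3], [0, 0, 0], 0.53]
    - [[0, 0, -3], [0, 0, 0], 0.53]
    - [[0, 0, -3], [0, 0, 0], 0.53]
    - [[0, 0, 0], [0, 0, 0], 0.53]

```text
clock: 12.23
eef_pos: [0.5901, 0.1488, 0.0916]
tool_rot: [0.99, 0.138, -0.0, -0.001]
ft_force: [-0.0, -0.4, -2.5]
grip_width: 0.0458
grasp_force: 31.0
```

Request:
drive_tool:
  increments:
    - [[0, 0, -2], [0, 0, 0], 0.53]
    - [[0, 0, -2], [0, 0, 0], 0.53]
    - [[0, 0, -2], [0, 0, 0], 0.53]
    - [[0, 0, -2], [0, 0, 0], 0.53]
    - [[0, 0, 0], [0, 0, 0], 0.53]

```text
clock: 12.65
eef_pos: [0.5902, 0.1489, 0.084]
tool_rot: [0.99, 0.138, -0.0, -0.001]
ft_force: [0.4, -0.6, -3.0]
grip_width: 0.046
grasp_force: 31.0
```

Request:
drive_tool:
  increments:
    - [[0, 0, -2], [0, 0, 0], 0.53]
    - [[0, 0, -2], [0, 0, 0], 0.53]
    - [[0, 0, -2], [0, 0, 0], 0.53]
    - [[0, 0, 0], [0, 0, 0], 0.53]

```text
clock: 12.98
eef_pos: [0.5908, 0.1491, 0.0782]
tool_rot: [0.99, 0.138, 0.001, -0.001]
ft_force: [0.8, 0.4, -2.5]
grip_width: 0.0453
grasp_force: 30.8
```

Request:
drive_tool:
  increments:
    - [[0, 0, -2], [0, 0, 0], 0.53]
    - [[0, 0, -2], [0, 0, 0], 0.53]
    - [[0, 0, -2], [0, 0, 0], 0.53]
    - [[0, 0, 0], [0, 0, 0], 0.53]

```text
clock: 13.32
eef_pos: [0.591, 0.1491, 0.0723]
tool_rot: [0.99, 0.138, 0.001, -0.001]
ft_force: [2.6, 0.7, -3.4]
grip_width: 0.0459
grasp_force: 30.7
```

Request:
drive_tool:
  increments:
    - [[0.7, 0, -1.5], [0, 0, 0], 0.53]
    - [[0.3, 0.2, -1.5], [0, 0, 0], 0.53]
    - [[0, 0, -2], [0, 0, 0], 0.53]
    - [[0, 0, 0], [0, 0, 0], 0.53]

```text
clock: 13.65
eef_pos: [0.5912, 0.1491, 0.0669]
tool_rot: [0.99, 0.138, -0.0, -0.001]
ft_force: [0.7, 0.1, -1.5]
grip_width: 0.0459
grasp_force: 30.9
```

Request:
drive_tool:
  increments:
    - [[0, 0, -2], [0, 0, 0], 0.53]
    - [[0, 0, -2], [0, 0, 0], 0.53]
    - [[0, 0, -2], [0, 0, 0], 0.53]
    - [[0, 0, 0], [0, 0, 0], 0.53]

```text
clock: 13.98
eef_pos: [0.5912, 0.1491, 0.0609]
tool_rot: [0.99, 0.138, -0.0, -0.001]
ft_force: [0.0, 0.1, -1.7]
grip_width: 0.046
grasp_force: 31.0
```

Request:
drive_tool:
  increments:
    - [[0, 0, -2], [0, 0, 0], 0.53]
    - [[0, 0, -2], [0, 0, 0], 0.53]
    - [[0, 0, -2], [0, 0, 0], 0.53]
    - [[0, 0, 0], [0, 0, 0], 0.53]

```text
clock: 14.32
eef_pos: [0.5913, 0.1491, 0.055]
tool_rot: [0.99, 0.138, 0.0, -0.001]
ft_force: [0.5, -0.1, -1.8]
grip_width: 0.0456
grasp_force: 31.0
```

Request:
drive_tool:
  increments:
    - [[0, 0, -1.5], [0, 0, 0], 0.53]
    - [[0, 0, -1.5], [0, 0, 0], 0.53]
    - [[0, 0, 0], [0, 0, 0], 0.53]
    - [[0, 0, 0], [0, 0, 0], 0.53]

```text
clock: 14.65
eef_pos: [0.5914, 0.1491, 0.0524]
tool_rot: [0.99, 0.138, 0.0, -0.001]
ft_force: [0.4, 0.6, -2.1]
grip_width: 0.0455
grasp_force: 31.0
```

Request:
drive_tool:
  increments:
    - [[0, 0, -1], [0, 0, 0], 0.53]
    - [[0, 0, -1], [0, 0, 0], 0.53]
    - [[0, 0, -1], [0, 0, 0], 0.53]
    - [[0, 0, 0], [0, 0, 0], 0.53]

```text
clock: 14.98
eef_pos: [0.5914, 0.1491, 0.0492]
tool_rot: [0.99, 0.138, 0.0, -0.001]
ft_force: [0.2, -0.6, -2.4]
grip_width: 0.046
grasp_force: 31.0
```

Request:
drive_tool:
  increments:
    - [[0, 0, -1], [0, 0, 0], 0.53]
    - [[0, 0, -1], [0, 0, 0], 0.53]
    - [[0, 0, 0], [0, 0, 0], 0.53]

```text
clock: 15.23
eef_pos: [0.5914, 0.1491, 0.0472]
tool_rot: [0.99, 0.138, 0.0, -0.001]
ft_force: [0.1, 0.1, -2.7]
grip_width: 0.0457
grasp_force: 31.0
```

Request:
drive_tool:
  increments:
    - [[0, 0, -1], [0, 0, 0], 0.53]
    - [[0, 0, -1], [0, 0, 0], 0.53]
    - [[0, 0, 0], [0, 0, 0], 0.53]

```text
clock: 15.48
eef_pos: [0.5915, 0.1491, 0.0453]
tool_rot: [0.99, 0.138, 0.0, -0.001]
ft_force: [1.4, 0.9, -2.2]
grip_width: 0.0457
grasp_force: 31.0
```

Request:
drive_tool:
  increments:
    - [[0, 0, 0], [0, 0, 0], 0.56]
    - [[-0.3, 1, 0], [0, 0, 0], 0.6]
    - [[-0.3, 1, 0], [0, 0, 0], 0.7]
    - [[0, 0, 0], [0, 0, 0], 0.85]
    - [[0, 0, 0], [0, 0, 0], 1]
    - [[0, 0, 0], [0, 0, 0], 1]
    - [[0, 0, 5], [0, 0, 0], 1]
    - [[0, 0, 15], [0, 0, 0], 1]

```text
clock: 16.15
eef_pos: [0.589, 0.1506, 0.0636]
tool_rot: [0.99, 0.138, -0.002, -0.0]
ft_force: [-0.5, 0.0, 0.7]
grip_width: 0.0856
grasp_force: 0.0
```

Request:
drive_tool:
  increments:
    - [[0, 0, 20], [0, 0, 0], 1]
    - [[0, 0, 25], [0, 0, -2], 1]
    - [[0, 0, 5], [0, 0, -3], 1]
    - [[0, 0, 0], [0, 0, 5], 1]
    - [[0, 0, 0], [0, 0, 7], 1]
    - [[0, 0, 0], [0, 0, 7], 1]
    - [[0, 0, 0], [0, 0, 7], 1]
    - [[0, 0, 0], [0, 0, 7], 1]

```text
clock: 16.82
eef_pos: [0.5947, 0.1348, 0.1161]
tool_rot: [0.921, 0.389, -0.002, -0.007]
ft_force: [-0.4, 0.5, 0.0]
grip_width: 0.0855
grasp_force: 0.0
```

Request:
drive_tool:
  increments:
    - [[0, 2, 0], [0, 0, 7.15], 1]
    - [[0, 2, 0], [0, 0, 7.15], 1]
    - [[0, 2, 0], [0, 0, 7.15], 1]
    - [[0, 2, 0], [0, 0, 7.15], 1]
    - [[0, 2, 0], [0, 0, 7.15], 1]
    - [[0, 2, 0], [0, 0, 7.15], 1]
    - [[0, 2, 0], [0, 0, 7.15], 1]
    - [[0, 1, 0], [0, 0, 7.15], 1]

```text
clock: 17.48
eef_pos: [0.5946, 0.1502, 0.116]
tool_rot: [0.622, 0.783, -0.005, -0.005]
ft_force: [0.3, 0.2, -0.1]
grip_width: 0.0855
grasp_force: 0.0
```

Request:
drive_tool:
  increments:
    - [[0, 0, 0], [0, 0, 7.15], 1]
    - [[0, 0, 0], [0, 0, 7.15], 1]
    - [[0, 0, 0], [0, 0, 7.15], 1]
    - [[0, 0, 0], [0, 0, 7.15], 1]
    - [[0, 0, 0], [0, 0, 7.15], 1]
    - [[0, 0, 0], [0, 0, 7.15], 1]
    - [[0, 0, 0], [0, 0, 7.15], 1]
    - [[0, 0, 0], [0, 0, 7.15], 1]

```text
clock: 18.15
eef_pos: [0.5947, 0.15, 0.116]
tool_rot: [0.172, 0.985, -0.007, -0.001]
ft_force: [0.3, -0.1, -0.2]
grip_width: 0.0852
grasp_force: 0.0
```

Request:
drive_tool:
  increments:
    - [[0, 0, 0], [0, 0, 7.15], 1]
    - [[0, 0, 0], [0, 0, 7.15], 1]
    - [[0, 0, 0], [0, 0, 7.15], 1]
    - [[0, 0, 0], [0, 0, 0], 1]
    - [[0, 0, 0], [0, 0, 0], 1]
    - [[0, 0, 0], [0, 0, 0], 1]
    - [[0, 0, 0], [0, 0, 0], 1]

```text
clock: 18.73
eef_pos: [0.5946, 0.15, 0.1157]
tool_rot: [-0.01, 1.0, -0.007, -0.0]
ft_force: [0.6, 0.6, 0.4]
grip_width: 0.0853
grasp_force: 0.0
```

Run:
```python
from h import *
from scipy.spatial.transform import Rotation as Ro
b=camera('side'); o=get_obs();print(o['clock'],o['joint_pos'].round(3),o['eef_pos'],o['tool_rot'])
R=Ro.from_quat(o['tool_rot']).as_matrix(); print('tilt z axis',R[:,2],'yaw',np.degrees(np.arctan2(R[1,0],R[0,0])))
save('c5.png',cv2.resize(b['image'][100:260,200:400],None,fx=3.5,fy=3.5,interpolation=cv2.INTER_CUBIC))
```

```text
18.7833 [ 0.254  0.534  0.135  1.175 -0.014  0.233] [0.59459874 0.15000457 0.11562961] [-1.05519511e-02  9.99918609e-01 -7.16838841e-03 -2.14132343e-04]
tilt z axis [-2.76948861e-04 -1.43401290e-02 -9.99897137e-01] yaw -178.791019870327
```

View pics/c5.png

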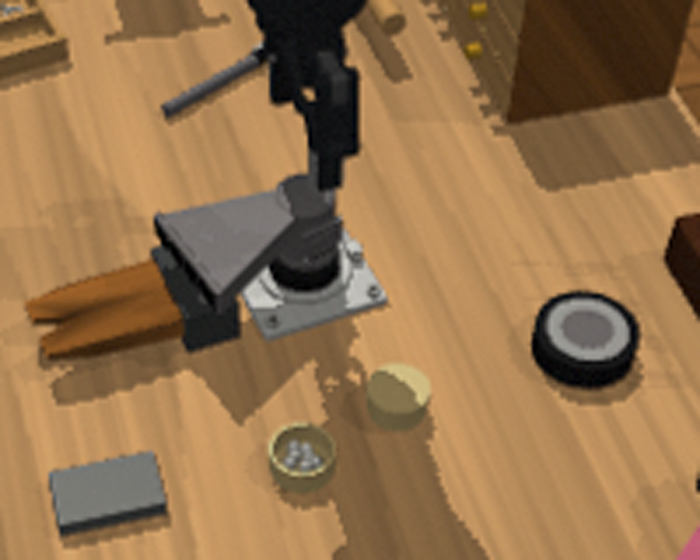

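The hood sits on outlet B with its mouth over the pin at about (190,260), turned a few degrees too far. Tub and stone are undisturbed. Regripping from the flipped side.

Request:
drive_tool:
  increments:
    - [[-2, 1, 0], [0.8, 0, 7], 1]
    - [[-1.7, 0.5, 0], [0, 0, 7], 1]
    - [[0, 0, 0], [0, 0, 0], 1]
    - [[0, 0, -15], [0, 0, 0], 1]
    - [[0, 0, -20], [0, 0, 0], 1]
    - [[0, 0, -20], [0, 0, 0], 1]
    - [[0, 0, -12], [0, 0, 0], 1]
    - [[0, 0, -3], [0, 0, 0], 1]

```text
clock: 19.45
eef_pos: [0.5889, 0.151, 0.0427]
tool_rot: [-0.131, 0.991, -0.001, -0.002]
ft_force: [-0.5, -0.5, -0.8]
grip_width: 0.0859
grasp_force: 0.0
```

Request:
drive_tool:
  increments:
    - [[0, 0, 0], [0, 0, 0], 0.85]
    - [[0, 0, 0], [0, 0, 0], 0.7]
    - [[0, 0, 0], [0, 0, 0], 0.65]
    - [[0, 0, 0], [0, 0, 0], 0.63]
    - [[0, 0, 0], [0, 0, 0], 0.63]
    - [[0, 0, 0], [0, 0, 0], 0.63]

```text
clock: 19.95
eef_pos: [0.5914, 0.1516, 0.0464]
tool_rot: [-0.133, 0.991, -0.0, 0.001]
ft_force: [0.7, -0.0, -0.3]
grip_width: 0.0537
grasp_force: 0.2
```

Request:
drive_tool:
  increments:
    - [[0, 0, 0], [0, 0, 0], 0.615]
    - [[0.1, -0.3, 0], [0, 0, 0], 0.605]
    - [[0.1, -0.5, 0], [0, 0, 0], 0.595]
    - [[0.1, -0.5, 0], [0, 0, 0], 0.585]
    - [[0, 0, 0], [0, 0, 0], 0.585]
    - [[0, 0, 0], [0, 0, 0], 0.585]

```text
clock: 20.45
eef_pos: [0.5913, 0.1503, 0.0457]
tool_rot: [-0.133, 0.991, -0.0, 0.0]
ft_force: [-0.4, -0.4, 2.9]
grip_width: 0.0502
grasp_force: 7.6
```

Request:
drive_tool:
  increments:
    - [[0.1, -0.4, 0.3], [0, 0, 0], 0.575]
    - [[0.1, -0.4, 0.3], [0, 0, 0], 0.565]
    - [[0.1, -0.4, 0.3], [0, 0, 0], 0.555]
    - [[0, -0.2, 0.3], [0, 0, 0], 0.545]
    - [[0, 0, 0], [0, 0, 0], 0.535]
    - [[0, 0, 0], [0, 0, 0], 0.53]
    - [[0, 0, 0], [0, 0, 0], 0.53]

```text
clock: 21.03
eef_pos: [0.5915, 0.149, 0.0467]
tool_rot: [-0.133, 0.991, -0.0, 0.0]
ft_force: [1.1, 0.3, 0.7]
grip_width: 0.0456
grasp_force: 31.7
```

Request:
drive_tool:
  increments:
    - [[0, 0, 0], [0, 0, -2.4], 0.53]
    - [[0, 0, 0], [0, 0, -2.4], 0.53]
    - [[0, 0, 0], [0, 0, -2.4], 0.53]
    - [[0, 0, -1], [0, 0, 0], 0.53]
    - [[0, 0, -1], [0, 0, 0], 0.53]
    - [[0, 0, 0], [0, 0, 0], 0.53]
    - [[0, 0, 0], [0, 0, 0], 0.53]

```text
clock: 21.62
eef_pos: [0.5915, 0.1492, 0.0451]
tool_rot: [-0.071, 0.997, 0.0, 0.0]
ft_force: [-0.0, 2.0, 5.0]
grip_width: 0.0461
grasp_force: 32.1
```

Request:
drive_tool:
  increments:
    - [[0, 0, -1], [0, 0, 0], 0.53]
    - [[0, 0, -1], [0, 0, 0], 0.53]
    - [[0, 0, 0], [0, 0, 0], 0.53]
    - [[0, 0, 0], [0, 0, 0], 0.53]

```text
clock: 21.95
eef_pos: [0.5916, 0.1492, 0.0437]
tool_rot: [-0.071, 0.997, 0.0, 0.001]
ft_force: [-0.9, 0.8, 7.9]
grip_width: 0.0461
grasp_force: 32.7
```

Request:
drive_tool:
  increments:
    - [[0, 0, -0.5], [0, 0, 0], 0.53]
    - [[0, 0, 0], [0, 0, 0], 0.55]
    - [[0, 0.7, 0], [0, 0, 0], 0.57]
    - [[-0.1, 0.8, 0], [0, 0, 0], 0.59]
    - [[-0.1, 0.8, 0], [0, 0, 0], 0.61]
    - [[0, 0, 0], [0, 0, 0], 0.65]
    - [[0, 0, 0], [0, 0, 0], 0.8]
    - [[0, 0, 0], [0, 0, 0], 1]

```text
clock: 22.62
eef_pos: [0.5907, 0.1506, 0.0415]
tool_rot: [-0.07, 0.998, -0.001, -0.001]
ft_force: [-0.0, -0.4, -0.3]
grip_width: 0.0774
grasp_force: 0.0
```

Request:
drive_tool:
  increments:
    - [[0, 0, 0], [0, 0, 0], 1]
    - [[0, 0, 0], [0, 0, 0], 1]
    - [[0, 0, 10], [0, 0, 0], 1]
    - [[0, 0, 20], [0, 0, 0], 1]
    - [[0, 0, 25], [0, 0, 0], 1]
    - [[0, 0, 15], [0, 0, 0], 1]
    - [[0, 0, 0], [0, 0, 0], 0.5]
    - [[0, 0, 0], [0, 0, 0], 0]

```text
clock: 23.28
eef_pos: [0.5923, 0.1513, 0.114]
tool_rot: [-0.071, 0.998, 0.0, 0.002]
ft_force: [0.3, -0.5, -0.2]
grip_width: 0.0642
grasp_force: 0.0
```

Request:
drive_tool:
  increments:
    - [[0, 0, 0], [0, 0, 0], 0]
    - [[0, 0, 0], [0, 0, 0], 0]
    - [[0, 0, 0], [0, 0, 0], 0]
    - [[0, 0, 0], [0, 0, 0], 0]

```text
clock: 23.62
eef_pos: [0.5905, 0.1509, 0.111]
tool_rot: [-0.071, 0.998, -0.0, -0.001]
ft_force: [0.4, 0.9, 0.2]
grip_width: 0.0125
grasp_force: 0.0
```

Request:
drive_tool:
  increments:
    - [[0.5, -1.3, 0], [0, 0, 0], 0]
    - [[0, 0, -5], [0, 0, 0], 0]
    - [[0, 0, -5], [0, 0, 0], 0]
    - [[0, 0, -4], [0, 0, 0], 0]
    - [[0, 0, 0], [0, 0, 0], 0]
    - [[0, 0, 0], [0, 0, 0], 0]

```text
clock: 24.12
eef_pos: [0.5912, 0.1497, 0.0975]
tool_rot: [-0.071, 0.998, -0.0, -0.0]
ft_force: [-0.3, -0.5, 0.1]
grip_width: -0.0003
grasp_force: 0.0
```

Request:
drive_tool:
  increments:
    - [[0, 0, -1], [0, 0, 0], 0]
    - [[0, 0, -1], [0, 0, 0], 0]
    - [[0, 0, -1], [0, 0, 0], 0]
    - [[0, 0, -1], [0, 0, 0], 0]
    - [[0, 0, 0], [0, 0, 0], 0]

```text
clock: 24.53
eef_pos: [0.5916, 0.1498, 0.0941]
tool_rot: [-0.071, 0.998, -0.0, 0.0]
ft_force: [-0.5, -0.3, 0.7]
grip_width: 0.0001
grasp_force: 0.0
```

Request:
drive_tool:
  increments:
    - [[0, 0, -1], [0, 0, 0], 0]
    - [[0, 0, -1], [0, 0, 0], 0]
    - [[0, 0, -1], [0, 0, 0], 0]
    - [[0, 0, 0], [0, 0, 0], 0]
    - [[0, 0, 0], [0, 0, 0], 0]

```text
clock: 24.95
eef_pos: [0.5917, 0.1498, 0.0911]
tool_rot: [-0.071, 0.998, -0.0, 0.0]
ft_force: [0.1, 0.4, 0.8]
grip_width: -0.0001
grasp_force: 0.0
```

Request:
drive_tool:
  increments:
    - [[0, 0, -1], [0, 0, 0], 0]
    - [[0, 0, -0.5], [0, 0, 0], 0]
    - [[0, 0, 0], [0, 0, 0], 0]
    - [[0, 0, 0], [0, 0, 0], 0]

```text
clock: 25.28
eef_pos: [0.5917, 0.1498, 0.0897]
tool_rot: [-0.071, 0.998, -0.0, 0.0]
ft_force: [-0.5, 0.2, -0.4]
grip_width: 0.0
grasp_force: 0.0
```

Request:
drive_tool:
  increments:
    - [[0, 0, -0.7], [0, 0, 0], 0]
    - [[0, 0, -0.7], [0, 0, 0], 0]
    - [[0, 0, 0], [0, 0, 0], 0]
    - [[0, 0, 0], [0, 0, 0], 0]

```text
clock: 25.62
eef_pos: [0.5917, 0.1498, 0.0882]
tool_rot: [-0.071, 0.998, -0.0, 0.0]
ft_force: [0.6, -0.7, -0.3]
grip_width: 0.0002
grasp_force: 0.0
```

Request:
drive_tool:
  increments:
    - [[0, 0, -0.7], [0, 0, 0], 0]
    - [[0, 0, -0.5], [0, 0, 0], 0]
    - [[0, 0, 0], [0, 0, 0], 0]
    - [[0, 0, 0], [0, 0, 0], 0]

```text
clock: 25.95
eef_pos: [0.5917, 0.1498, 0.087]
tool_rot: [-0.071, 0.998, -0.0, 0.0]
ft_force: [-0.0, -0.6, 0.0]
grip_width: -0.0
grasp_force: 0.0
```

Request:
drive_tool:
  increments:
    - [[0, 0, -0.7], [0, 0, 0], 0]
    - [[0, 0, -0.5], [0, 0, 0], 0]
    - [[0, 0, 0], [0, 0, 0], 0]
    - [[0, 0, 0], [0, 0, 0], 0]

```text
clock: 26.28
eef_pos: [0.5917, 0.1498, 0.0858]
tool_rot: [-0.071, 0.998, -0.0, 0.0]
ft_force: [0.7, 0.7, -0.3]
grip_width: 0.0002
grasp_force: 0.0
```

Request:
drive_tool:
  increments:
    - [[0, 0, -0.6], [0, 0, 0], 0]
    - [[0, 0, -0.4], [0, 0, 0], 0]
    - [[0, 0, 0], [0, 0, 0], 0]
    - [[0, 0, 0], [0, 0, 0], 0]

```text
clock: 26.62
eef_pos: [0.5917, 0.1498, 0.0849]
tool_rot: [-0.071, 0.998, -0.0, 0.0]
ft_force: [0.9, 1.3, 0.7]
grip_width: -0.0
grasp_force: 0.0
```

Request:
drive_tool:
  increments:
    - [[0, 0, -0.5], [0, 0, 0], 0]
    - [[0, 0, -0.5], [0, 0, 0], 0]
    - [[0, 0, 0], [0, 0, 0], 0]
    - [[0, 0, 0], [0, 0, 0], 0]

```text
clock: 26.95
eef_pos: [0.5918, 0.1499, 0.0841]
tool_rot: [-0.071, 0.998, -0.0, 0.0]
ft_force: [0.1, 0.4, 1.0]
grip_width: 0.0
grasp_force: 0.4
```

Request:
drive_tool:
  increments:
    - [[0, 0, -0.5], [0, 0, 0], 0]
    - [[0, 0, -0.5], [0, 0, 0], 0]
    - [[0, 0, 0], [0, 0, 0], 0]
    - [[0, 0, 0], [0, 0, 0], 0]

```text
clock: 27.28
eef_pos: [0.592, 0.1499, 0.0839]
tool_rot: [-0.071, 0.998, -0.0, 0.001]
ft_force: [-1.3, 0.3, 4.9]
grip_width: 0.0
grasp_force: 2.5
```

Request:
drive_tool:
  increments:
    - [[0, 0, -0.5], [0, 0, 0], 0]
    - [[0, 0, -0.5], [0, 0, 0], 0]
    - [[0, 0, 0], [0, 0, 0], 0]
    - [[0, 0, 0], [0, 0, 0], 0]

```text
clock: 27.62
eef_pos: [0.5925, 0.15, 0.083]
tool_rot: [-0.071, 0.998, -0.0, 0.001]
ft_force: [-0.5, -0.1, 5.8]
grip_width: -0.0001
grasp_force: 2.8
```

Request:
drive_tool:
  increments:
    - [[0, 0, -0.5], [0, 0, 0], 0]
    - [[0, 0, -0.5], [0, 0, 0], 0]
    - [[0, 0, 0], [0, 0, 0], 0]
    - [[0, 0, 0], [0, 0, 0], 0]

```text
clock: 27.95
eef_pos: [0.5927, 0.1502, 0.0826]
tool_rot: [-0.071, 0.998, 0.0, 0.002]
ft_force: [-1.1, -0.2, 8.6]
grip_width: 0.0003
grasp_force: 4.1
```

Request:
drive_tool:
  increments:
    - [[-0.3, 0, -0.5], [0, 0, 0], 0]
    - [[0, 0, -0.3], [0, 0, 0], 0]
    - [[0, 0, 0], [0, 0, 0], 0]
    - [[0, 0, 0], [0, 0, 0], 0]

```text
clock: 28.28
eef_pos: [0.5927, 0.1502, 0.0822]
tool_rot: [-0.071, 0.998, 0.0, 0.002]
ft_force: [-1.6, -0.3, 10.2]
grip_width: 0.0002
grasp_force: 4.9
```

Request:
drive_tool:
  increments:
    - [[0, 0, -0.5], [0, 0, 0], 0]
    - [[0, 0, -0.3], [0, 0, 0], 0]
    - [[0, 0, 0], [0, 0, 0], 0]
    - [[0, 0, 0], [0, 0, 0], 0]

```text
clock: 28.62
eef_pos: [0.5928, 0.1502, 0.0818]
tool_rot: [-0.071, 0.998, 0.0, 0.002]
ft_force: [-1.6, -0.3, 12.0]
grip_width: 0.0004
grasp_force: 5.7
```

Request:
drive_tool:
  increments:
    - [[0, 0, -0.5], [0, 0, 0], 0]
    - [[0, 0, -0.3], [0, 0, 0], 0]
    - [[0, 0, 0], [0, 0, 0], 0]
    - [[0, 0, 0], [0, 0, 0], 0]

```text
clock: 28.95
eef_pos: [0.5928, 0.1502, 0.0814]
tool_rot: [-0.071, 0.998, 0.0, 0.002]
ft_force: [-2.3, -1.3, 13.5]
grip_width: 0.0001
grasp_force: 6.7
```

Request:
drive_tool:
  increments:
    - [[0, 0, 1], [0, 0, 0], 0]
    - [[0, 0, 1], [0, 0, 0], 0]
    - [[0, 0, 0.5], [0, 0, 0], 0]
    - [[0, 0, 0], [0, 0, 0], 0]

```text
clock: 29.28
eef_pos: [0.5925, 0.1501, 0.0824]
tool_rot: [-0.071, 0.998, 0.0, 0.002]
ft_force: [-0.7, 0.7, 6.6]
grip_width: -0.0002
grasp_force: 3.3
```

Request:
drive_tool:
  increments:
    - [[0, 0, 0.5], [0, 0, 0], 0]
    - [[0, 0, 0.5], [0, 0, 0], 0]
    - [[0, 0, 0], [0, 0, 0], 0]
    - [[0, 0, 0], [0, 0, 0], 0]

```text
clock: 29.62
eef_pos: [0.5924, 0.1501, 0.0828]
tool_rot: [-0.071, 0.998, -0.0, 0.001]
ft_force: [0.8, 0.1, 4.9]
grip_width: 0.0002
grasp_force: 2.8
```

Request:
drive_tool:
  increments:
    - [[0, 0, 0.5], [0, 0, 0], 0]
    - [[0, 0, 0.3], [0, 0, 0], 0]
    - [[0, 0, 0], [0, 0, 0], 0]
    - [[0, 0, 0], [0, 0, 0], 0]

```text
clock: 29.95
eef_pos: [0.592, 0.1499, 0.083]
tool_rot: [-0.071, 0.998, -0.0, 0.001]
ft_force: [2.0, -0.0, 4.2]
grip_width: 0.0002
grasp_force: 1.7
```

Request:
drive_tool:
  increments:
    - [[0, 0, 0.4], [0, 0, 0], 0]
    - [[0, 0, 0.4], [0, 0, 0], 0]
    - [[0, 0, 0], [0, 0, 0], 0]
    - [[0, 0, 0], [0, 0, 0], 0]

```text
clock: 30.28
eef_pos: [0.5907, 0.1497, 0.083]
tool_rot: [-0.071, 0.998, -0.0, -0.001]
ft_force: [-0.2, 0.1, 1.1]
grip_width: -0.0
grasp_force: 0.5
```

Request:
drive_tool:
  increments:
    - [[0, 0, 0.4], [0, 0, 0], 0]
    - [[0, 0, 0], [0, 0, 0], 0]
    - [[0, 0, 0], [0, 0, 0], 0]

```text
clock: 30.53
eef_pos: [0.5908, 0.1497, 0.0835]
tool_rot: [-0.071, 0.998, -0.0, -0.001]
ft_force: [-0.5, 0.1, 0.0]
grip_width: 0.0001
grasp_force: 0.0
```

Request:
drive_tool:
  increments:
    - [[0.3, 0, -1], [0, 0, 0], 0]
    - [[0, 0, -1], [0, 0, 0], 0]
    - [[0, 0, -1], [0, 0, 0], 0]
    - [[0, 0, -1], [0, 0, 0], 0]
    - [[0, 0, -0.8], [0, 0, 0], 0]
    - [[0, 0, 0], [0, 0, 0], 0]
    - [[0, 0, 0], [0, 0, 0], 0]

```text
clock: 31.12
eef_pos: [0.5918, 0.15, 0.0815]
tool_rot: [-0.071, 0.998, 0.0, 0.001]
ft_force: [-4.8, 0.3, 11.8]
grip_width: -0.0003
grasp_force: 5.8
```

Request:
drive_tool:
  increments:
    - [[0, 0, 2], [0, 0, 0], 0]
    - [[0, 0, 3], [0, 0, 0], 0]
    - [[0, 0, 15], [0, 0, 0], 0]
    - [[0, 0, 10], [0, 0, 0], 0.5]
    - [[0, 0, 0], [0, 0, 0], 1]
    - [[0, 0, 0], [0, 0, 0], 1]
    - [[0, 0, 0], [0, 0, 0], 1]
    - [[0, 0, 0], [0, 0, 0], 1]

```text
clock: 31.78
eef_pos: [0.5912, 0.1497, 0.1083]
tool_rot: [-0.071, 0.998, -0.0, -0.0]
ft_force: [-0.3, -0.1, -0.3]
grip_width: 0.0605
grasp_force: 0.0
```

Request:
drive_tool:
  increments:
    - [[0, 1, 0], [0, 0, 0], 1]
    - [[0, 0.8, 0], [0, 0, 0], 1]
    - [[0, 0, 0], [0, 0, 0], 1]
    - [[0, 0, -20], [0, 0, 0], 1]
    - [[0, 0, -20], [0, 0, 0], 1]
    - [[0, 0, -16], [0, 0, 0], 1]
    - [[0, 0, -10], [0, 0, 0], 1]
    - [[0, 0, 0], [0, 0, 0], 0.8]

```text
clock: 32.45
eef_pos: [0.5897, 0.1511, 0.0404]
tool_rot: [-0.071, 0.998, -0.001, -0.002]
ft_force: [-0.9, 0.1, 0.5]
grip_width: 0.0752
grasp_force: 0.0
```

Request:
drive_tool:
  increments:
    - [[0, 0, 0], [0, 0, 0], 0.66]
    - [[0, 0, 0], [0, 0, 0], 0.62]
    - [[0, 0, 0], [0, 0, 0], 0.61]
    - [[0, 0, 0], [0, 0, 0], 0.605]
    - [[0, 0, 0], [0, 0, 0], 0.605]
    - [[0, 0, 0], [0, 0, 0], 0.605]

```text
clock: 32.95
eef_pos: [0.5927, 0.1524, 0.0445]
tool_rot: [-0.071, 0.997, 0.0, 0.001]
ft_force: [0.1, 3.6, 4.0]
grip_width: 0.0519
grasp_force: 4.1
```

Request:
drive_tool:
  increments:
    - [[0, 0, 0], [0, 0, 0], 0.65]
    - [[0, 0, 0], [0, 0, 0], 0.85]
    - [[0, -1, 0], [0, 0, 0], 1]
    - [[0, 0, 0], [0, 0, 0], 1]
    - [[0, 0, 5], [0, 0, 0], 1]
    - [[0, 0, 20], [0, 0, 0], 1]
    - [[0, 0, 30], [0, 0, 0], 1]
    - [[0, 0, 35], [0, 0, 0], 1]

```text
clock: 33.62
eef_pos: [0.59, 0.1499, 0.1322]
tool_rot: [-0.07, 0.998, -0.001, -0.002]
ft_force: [0.6, 0.7, 0.1]
grip_width: 0.0852
grasp_force: 0.0
```

Request:
drive_tool:
  increments:
    - [[0, 0, 40], [0, 0, 0], 1]
    - [[0, -20, 20], [0, 0, 0], 1]
    - [[-30, -25, 0], [0, 0, 0], 1]
    - [[-30, -25, 0], [0, 0, 0], 1]
    - [[-30, -25, 0], [0, 0, 0], 1]
    - [[-30, -25, 0], [0, 0, 0], 1]
    - [[-30, -25, 0], [0, 0, 0], 1]
    - [[-30, -25, 0], [0, 0, 0], 1]

```text
clock: 34.28
eef_pos: [0.41, -0.0204, 0.1934]
tool_rot: [-0.071, 0.997, -0.0, 0.0]
ft_force: [0.7, -0.8, 0.9]
grip_width: 0.0855
grasp_force: 0.0
```

Request:
drive_tool:
  increments:
    - [[-20, -30, 0], [0, 0, 0], 1]
    - [[-20, -30, 0], [0, 0, 0], 1]
    - [[-20, -30, 0], [0, 0, 0], 1]
    - [[-20, -30, 0], [0, 0, 0], 1]
    - [[0, 0, 0], [0, 0, 0], 1]
    - [[0, 0, 0], [0, 0, 0], 1]
    - [[0, 0, 0], [0, 0, 0], 1]

```text
clock: 34.87
eef_pos: [0.3319, -0.1395, 0.1936]
tool_rot: [-0.07, 0.998, -0.0, 0.001]
ft_force: [0.3, -0.6, 0.1]
grip_width: 0.0853
grasp_force: 0.0
```

Run:
```python
from fit import *
a=camera('top'); b=camera('side'); print(get_obs()['eef_pos'])
for i,c in enumerate((a,b)):
    uv=proj(c,[[.56,.15,.06]])[0]
    L=silhouettes('hood',c)
    r=min(L,key=lambda r:abs((r['bbox'][0]+r['bbox'][2])/2-uv[0])+abs((r['bbox'][1]+r['bbox'][3])/2-uv[1]))
    for z in(24,27,30):
        q=nm(lambda p:iou(c,HOOD,p,z,r['region']),[592,150,.14],[4,4,.08]); print(i,r['conf'],z,np.round(q.x,3),round(q.fun,3))
save('c6.png',np.hstack([cv2.resize(a['image'][150:290,190:390],None,fx=2,fy=2),cv2.resize(b['image'][130:270,200:400],None,fx=2,fy=2)]))
```

```text
[ 0.33234962 -0.13872688  0.19336662]
0 0.57 24 [5.94485e+02 1.52701e+02 1.45000e-01] 0.074
0 0.57 27 [5.94325e+02 1.51847e+02 1.34000e-01] 0.078
0 0.57 30 [5.94410e+02 1.51676e+02 1.41000e-01] 0.08
1 0.91 24 [5.94529e+02 1.52653e+02 1.32000e-01] 0.095
1 0.91 27 [5.93918e+02 1.51290e+02 1.61000e-01] 0.102
1 0.91 30 [5.93476e+02 1.48690e+02 1.52000e-01] 0.109
```

View pics/c6.png

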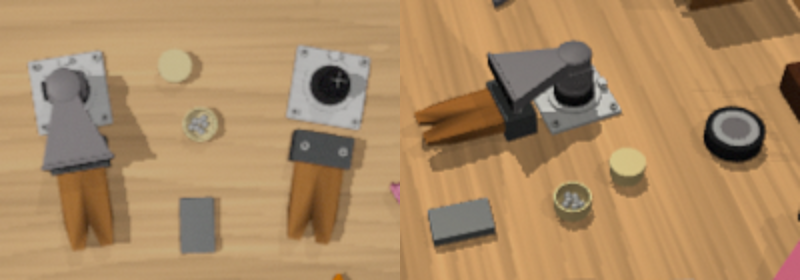

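The final picture shows the hood on station B, with its collar at about (65,90) in the crop. The mouth is over the pin at about (78,160), with matching yaw. The bystanders haven't moved and the arm is clear. On the pinch check, the button stood fully out (51.9 mm across), so the tooth is in the groove.

```bash
python3 -c "
from workcell import job_done
print(job_done())"
```

```text
the job is handed in; nothing more can be done
None
```

The grey hood is now on the free station with its mouth over that station's bench pin, and the job is handed in. I take it to be locked because its button was fully out when I checked (51.9 mm across, against 52 mm when out). I did not test the lock by pulling up. Nothing else on the bench appeared moved in the last pictures, and the arm had used about 35 s of the 51 s.

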